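# Find the rubbing spot of a lazy Susan and mark it

### The arm

A 6-joint arm with a two-finger parallel gripper is mounted at the origin on a cart in front of the work surface, level with it; the furniture and walls round the work are solid. World frame = base frame: x ahead of the robot, y to its left, z up, the work surface at z = 0. Lengths are in m, angles in rad, forces in N, time in s.
With the tool pointing down it reaches from about 0.25 to 0.775 m from the base axis. Payload 4 kg.
Tool frame: the origin (TCP) lies midway between the tips of the shut fingers; the grasp point (between the pads) lies 19 mm behind it; z points along the fingers, y is the line along which they close (so a half turn about z gives the same grasp; the last joint's range is limited). The gripper opens to 85 mm and grips with 20 to 120 N. Pads are 22 mm wide; open, the fingers measure 114 mm over their backs; the gripper's body (76 mm by 85 mm) begins 54 mm behind the grasp point. The pads swing forward as they close: fully open they stand 13 mm farther back than shut.
Start: joints at [-1.35, 0.087, 1.371, -0, 1.684, -0.103], TCP at [0.175, -0.521, 0.231] pointing down, gripper open.
Joint ranges: [-3.1, 3.1], [-0.76, 2.03], [0.27, 2.55], [-1.08, 4.22], [0.17, 2.65], [-2.57, 2.57]. Speed limits (rad/s): [2.79, 2.79, 3.14, 3.14, 3.14, 3.14].

### API

Orientations are given as [roll, pitch, yaw] about the fixed x, y, z axes, in that order (R = Rz(yaw) Ry(pitch) Rx(roll)).
In Python, from rig import bot gives the robot as it stands.
- The arm moves only by the tool step_arm, never from a script. Its argument "rows" is a list of rows, each a list of 3 entries, a list of its own where there are three numbers: the closure in counts, from 0 (fully open) to 255 (shut), then the shift along the tool's x, y, z in mm, then the turn about the tool's z in degrees. A call has 1 to 20 rows; each row is the pose to reach, as a shift and turn from the pose commanded when the call began, along the tool's axes at that moment; what a row does not reach only later rows make up. A row lasts 1/10 s, in which the tool goes at most 50 mm and 8.59 degrees, less where a joint would pass 70% of its speed; a pose out of reach is approached as far as the arm can. A call with a gripper value outside its range is refused whole. The fingers move at their own pace and stop on an object; the grip force is fixed at half the most. Time passes only in rows, so rows that repeat a pose let the fingers close. It gives the time, the measured TCP pose, the force, the opening and the grip force at its end, in the units of the state.
- bot.read_state(): the state, without advancing time (a new reading comes with each control period).
- bot.camera(name): name is "side" or "top"; returns (picture, depth): 400x640x3 uint8, red, green, blue; 400x640 float32, m along the optical axis (not along the pixel's ray), 0 where there is no reading.
- bot.camera_info(name): a dict with "vfov" (degrees; the focal length in pixels is half the picture's height over the tangent of half this angle, whatever the lens; pixels are square), "cx", "cy" (the principal point, pixels), "rvec" (rotation vector, rad) and "tvec" (3), from world to camera coordinates, as OpenCV has them. Camera axes: x right, y down, z forward; pixel columns grow to the right and rows downward; lengths in m; the calibration is good to about 2 mm. A picture is of the moment at which its call begins. camera_info takes no time and is no camera call.
- bot.sign_off(): hands the job in; it is judged then, once.
Trained networks look in the newest picture that a camera, given by its name, has taken for a name from the list of things; names that differ only in an ending like _2 or _b are one class to them, and where a whole thing is asked for, a point or a joint stands for the part that bears it (a point fixed in the world has none). Each returns a list of dicts, best first, with "conf" (0 to 1); they miss things now and then, are a little off and sometimes report something else, mostly with a low value. They report only what shows in the picture. A call takes as long as a camera call. They do not tell look-alikes from the thing itself.
- bot.outline_of(camera, thing): "mask" (400x640 bool, what is visible of it) and "extent" ([centre column, centre row, width, height] in pixels, round what is visible of it).
The state is a dict: "time": time; "joint_positions": joint angles; "qvel": joint speeds; "joint_torque": joint torques, N m; "tool_pos": TCP position; "tool_rot": TCP orientation; "contact_force": force on the tool from outside, world axes, zero at the start; "wrist_torque": the same for the moment, N m; "opening": finger opening in m; "gripper_force": force on a finger pad.
Only numpy, scipy, OpenCV 4.12 (cv2) and the standard library are available. Lean on these libraries where they do the work, as an engineer would, in place of code of your own. Each camera call takes 0.05 s, during which the arm holds its last target. There are 200 camera calls.

### The job

The round tray of the lazy Susan rubs at one place of its rim as that place passes the guide with the red-capped post. Turn the tray slowly by its black knob, feel where it drags most, and leave the tray parked right there, let go of it; then gently stand the salt shaker upright on the tray right beside the red-capped post to mark the spot. Do not spin the tray fast or force it sideways, and leave the honey jar, lemon and spice jar where they stand.

Things in the scene. Friction and masses are not known exactly. Their poses are not given: they have to be found in the camera images.
- turntable: Round wooden tray, 240 mm wide, turns endlessly and lightly (0.5 N at the knob) about the vertical through its origin (at worktop height); +x points to the knob. Upper face at 34 mm, 4 mm lip at radius 113 mm. Out of sight under its rim is one high spot, over 50 degrees round from the knob. Its bearing gives sideways, 1 mm for 4 N; over 6 mm harms it. The tray stays where left.
- knob_top (a point): Centre of the top of the black upright knob on the tray: a round barrel 18 mm thick, 36 to 84 mm above the worktop, its axis 85 mm from the tray's axis. It spins freely on its pin, so it can be gripped and led round a circle without turning the hand. Drag here, alike both ways, rises smoothly by 5 to 10 N and falls again, within about 30 degrees of turn as the high spot passes the guide.
- guide: Guide fixed to the stand and worktop: a dark foot ending in an upright post. Origin on the bearing's axis at worktop height, +x points to the post. A sprung shoe on it, 105 mm from the axis in line with the post, presses up from beneath the tray: the high spot rubs there (with about 7.5 N at its middle, over 4.5 N within 9 degrees of it).
- post_top (a point): Centre of the top of the post with the red cap (20 mm across), just outside the tray's rim, 135 mm from the tray's axis, 40 mm above the worktop (6 mm above the tray's upper face).
- salt_shaker: Salt shaker, glass with a light grey cap, 44 mm across, 90 mm high, about 0.15 kg, standing upright on the worktop to the right. Origin at the centre of its underside, z up.
- honey_jar: Honey jar with yellow lid, 64 mm across, 87 mm high, a bystander. Origin at the centre of its underside.
- lemon: Lemon, 71x53x51 mm, a bystander. Origin under its centre.
- spice_jar: Spice jar with yellow cap, 45 mm across, 100 mm high, a bystander. Origin at the centre of its underside.
Not all that is in view belongs to the job. Leave any pink or turquoise look-alike of the salt_shaker alone.

How it is judged:
By the outcome, as a careful person would: the job done as asked, in the order asked, and still so for the second after the job is handed in, with the robot touching nothing.
It also fails if it takes over 72 s, if anything falls off the work surface, if the arm or the gripper's body presses on something with over 40 N, if the wrist force passes 120 N, or if a joint passes its speed limit or range.

## Working session

There is one attempt and no reset: what is moved stays moved. The work goes in short steps, Python scripts to look and compute and a tool call to move; the robot and the scene stay as the last step left them, time stands still between calls to the robot, and variables do not carry over. Pictures are saved under pics/ and viewed, at most 10 in all, crops included, and the job is handed in when it is done.

Besides the shell and the picture viewer there is one more tool, called after "Emit:" as name(argument=value, ...), one argument or row to a line, values as JSON. step_arm: Moves the arm, as the interface text tells. Its arguments: {"type":"object","properties":{"rows":{"type":"array","items":{"type":"array"}}},"required":["rows"]}

```bash
mkdir -p pics
cat > h.py <<'E'
import numpy as np, cv2
from rig import bot
def cam(n):
    i=bot.camera_info(n); R=cv2.Rodrigues(np.array(i["rvec"],float))[0]
    return 200/np.tan(np.radians(i["vfov"])/2),i["cx"],i["cy"],R,np.array(i["tvec"],float).ravel()
def cloud(n,d):
    f,cx,cy,R,t=cam(n); v,u=np.mgrid[:400,:640]
    P=np.stack([(u-cx)/f*d,(v-cy)/f*d,d],-1)
    return (P-t)@R
E
python3 - <<'E'
from h import *
print(bot.camera_info("top"))
for n in("top","side"):
    p,d=bot.camera(n); cv2.imwrite(f"pics/{n}1.png",p[...,::-1]); W=cloud(n,d); np.save(n+"W.npy",W)
    for th in("turntable","knob_top","guide","post_top","salt_shaker","honey_jar","lemon","spice_jar"):
        try: r=bot.outline_of(n,th)
        except Exception as e: print(th,e); continue
        for o in r[:3]:
            m=o["mask"]&(d>0); q=W[m]
            if len(q)==0: continue
            z=np.percentile(q[:,2],97); tp=q[q[:,2]>z-.008]
            print(n,th,round(o["conf"],2),np.round(o["extent"]),"med",np.median(q,0).round(3),"topmid",((tp.min(0)+tp.max(0))/2).round(3),"zmax",z.round(3),"rgb",p[m].mean(0).round())
E
```

```text
{'vfov': 42.028224425754004, 'cx': 322.4254944611808, 'cy': 203.8911336674381, 'rvec': array([ 1.69703403, -2.21361031,  0.56903764]), 'tvec': array([-0.01921547,  0.59706525,  1.39504068])}
top turntable 0.65 [267. 238.  79.  71.] med [0.567 0.008 0.035] topmid [0.453 0.006 0.339] zmax 0.042 rgb [242. 220. 159.]
top knob_top 0.43 [282. 211.   7.  10.] med [ 0.622 -0.055  0.066] topmid [ 0.624 -0.055  0.083] zmax 0.085 rgb [51. 48. 46.]
top guide 0.41 [250. 203.   8.   8.] med [0.696 0.035 0.039] topmid [0.697 0.035 0.04 ] zmax 0.043 rgb [241.  68.  57.]
top post_top 0.48 [249. 204.   4.   5.] med [0.696 0.036 0.039] topmid [0.697 0.037 0.04 ] zmax 0.044 rgb [239.  68.  57.]
top salt_shaker 0.78 [396. 170.  11.  24.] med [ 0.686 -0.458  0.054] topmid [ 0.693 -0.462  0.09 ] zmax 0.091 rgb [ 43. 150. 138.]
top salt_shaker 0.66 [466. 202.  16.  16.] med [ 0.51  -0.634  0.058] topmid [ 0.518 -0.639  0.09 ] zmax 0.093 rgb [ 41. 154. 142.]
top salt_shaker 0.51 [409. 189.  12.  21.] med [ 0.605 -0.467  0.052] topmid [ 0.611 -0.471  0.089] zmax 0.091 rgb [213. 138. 148.]
top honey_jar 0.98 [
[... 677 characters left out ...]
opmid [ 0.694 -0.469  0.088] zmax 0.09 rgb [ 54. 180. 161.]
side salt_shaker 0.76 [379. 338.  20.  34.] med [ 0.512 -0.654  0.054] topmid [ 0.519 -0.645  0.087] zmax 0.09 rgb [ 54. 189. 168.]
side salt_shaker 0.74 [376. 274.  17.  29.] med [ 0.605 -0.487  0.055] topmid [ 0.611 -0.479  0.087] zmax 0.089 rgb [234. 156. 165.]
side honey_jar 0.84 [375. 215.  24.  38.] med [ 0.711 -0.313  0.065] topmid [ 0.72  -0.297  0.088] zmax 0.09 rgb [217. 196.  91.]
side lemon 0.75 [256. 137.  17.  14.] med [0.551 0.256 0.038] topmid [0.555 0.264 0.051] zmax 0.053 rgb [227. 212.  34.]
side spice_jar 0.76 [295. 122.  14.  31.] med [0.7   0.245 0.063] topmid [0.706 0.259 0.102] zmax 0.104 rgb [209. 180. 117.]
```

View pics/top1.png

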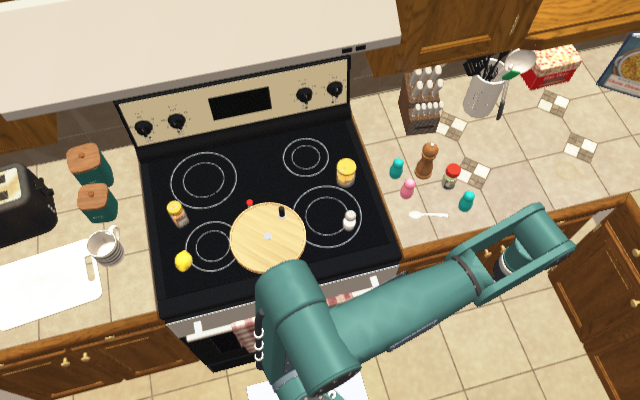

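View pics/side1.png

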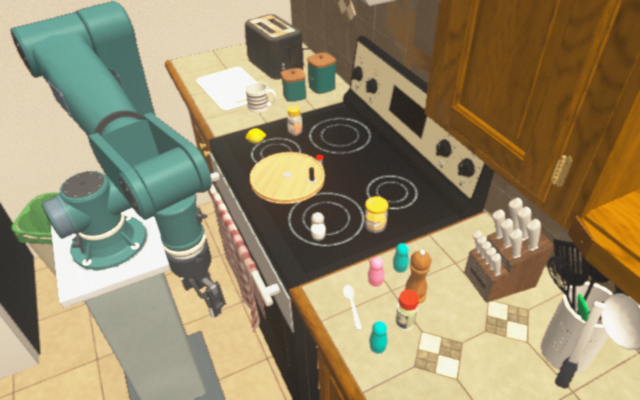

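The top view shows the tray at (267,238), the knob at (282,211), the red post at (249,203), and the real white shaker at (349,219). The side view shows the shaker at (317,226). The networks only found look-alikes for the shaker.

Run:
```python
from h import *
T=np.load("topW.npy");S=np.load("sideW.npy")
from scipy.optimize import least_squares
for n,W,tr,kn,po,sa in(("top",T,(215,195,315,280),(276,203,290,220),(244,198,255,209),(340,205,360,235)),("side",S,(245,148,330,206),(306,164,317,183),(313,152,325,164),(308,208,328,242))):
    c=lambda b:W[b[1]:b[3],b[0]:b[2]].reshape(-1,3)
    q=c(tr);q=q[(q[:,2]>.028)&(q[:,2]<.042)]
    h=cv2.convexHull(q[:,:2].astype(np.float32))[:,0]
    s=least_squares(lambda x:np.hypot(*(h-x[:2]).T)-x[2],[.57,0,.12],loss="soft_l1",f_scale=.003).x
    print(n,"tray",s.round(4),len(h))
    for nm,b,lo,hi in(("knob",kn,.078,.09),("post",po,.037,.05),("salt",sa,.08,.1),("saltbody",sa,.01,.06)):
        q=c(b);q=q[(q[:,2]>lo)&(q[:,2]<hi)]
        if nm=="post": q=q[np.hypot(*(q[:,:2]-s[:2]).T)>.122]
        if len(q): print(nm,len(q),q.mean(0).round(4),((q.min(0)+q.max(0))/2).round(4),np.ptp(q,0).round(3),"r",np.hypot(*(q.mean(0)[:2]-s[:2])).round(4))
st=bot.read_state();print(st["time"],st["tool_pos"],st["tool_rot"],st["contact_force"],st["opening"])
```

```text
top tray [0.5684 0.0046 0.1195] 43
knob 21 [ 0.626  -0.0556  0.0833] [ 0.625  -0.0558  0.0839] [0.016 0.013 0.011] r 0.0833
post 24 [0.6992 0.0356 0.0408] [0.6991 0.0347 0.0411] [0.019 0.017 0.007] r 0.1344
salt 70 [ 0.55   -0.2572  0.0861] [ 0.5508 -0.2578  0.0869] [0.032 0.031 0.013] r 0.2624
saltbody 105 [ 0.5395 -0.2508  0.039 ] [ 0.5439 -0.2537  0.0345] [0.046 0.037 0.049] r 0.257
side tray [0.5671 0.0018 0.1206] 42
knob 22 [ 0.6254 -0.0599  0.0836] [ 0.626  -0.0597  0.0842] [0.016 0.017 0.009] r 0.0849
post 20 [0.6964 0.03   0.0412] [0.6972 0.0314 0.0426] [0.019 0.019 0.008] r 0.1323
salt 77 [ 0.5476 -0.2636  0.0862] [ 0.5489 -0.2629  0.0868] [0.032 0.027 0.013] r 0.2661
saltbody 182 [ 0.5448 -0.2719  0.037 ] [ 0.5492 -0.2663  0.0348] [0.04  0.033 0.049] r 0.2746
0.9 [ 0.17500149 -0.52144524  0.23136652] [3.14146301e+00 8.85503020e-06 3.23805372e-01] [ 0.70333184 -0.61678685 -0.16996509] 0.08547094861931243
```

Emit:
step_arm(
  rows=[
    [0, [45, -23, 0], -8],
    [0, [90, -46, 0], -16],
    [0, [134, -69, 0], -24],
    [0, [178, -92, 0], -32],
    [0, [222, -114, 10], -40],
    [0, [266, -137, 20], -48],
    [0, [310, -160, 30], -56],
    [0, [354, -182, 40], -64],
    [0, [398, -205, 50], -72],
    [0, [442, -227, 60], -80],
    [0, [486, -250, 70], -88],
    [0, [530, -273, 80], -96],
    [0, [575, -296, 80], -104],
    [0, [575, -296, 80], -112],
    [0, [575, -296, 80], -115],
    [0, [575, -296, 80], -115],
    [0, [575, -296, 80], -115],
  ],
)

```text
time: 2.6
tool_pos: [0.6259, -0.058, 0.1513]
tool_rot: [-3.141, 0.0, 2.33]
contact_force: [0.2, 0.7, -0.7]
opening: 0.0855
gripper_force: 0.0
```

Emit:
step_arm(
  rows=[
    [0, [0, 0, 35], 0],
    [0, [0, 0, 70], 0],
    [0, [0, 0, 90], 0],
    [0, [0, 0, 101], 0],
    [60, [0, 0, 101], 0],
    [120, [0, 0, 101], 0],
    [160, [0, 0, 101], 0],
    [185, [0, 0, 101], 0],
    [200, [0, 0, 101], 0],
    [220, [0, 0, 101], 0],
    [240, [0, 0, 101], 0],
    [240, [0, 0, 101], 0],
    [240, [0, 0, 101], 0],
  ],
)

```text
time: 3.9
tool_pos: [0.6268, -0.058, 0.0517]
tool_rot: [3.14, 0.002, 2.331]
contact_force: [0.3, 0.5, 5.6]
opening: 0.0161
gripper_force: 58.7
```

```bash
cat >> h.py <<'E'
C=np.array([.568,.003]); RK=.085
def arc(a0,a1,n,C=C):
    "rows (tool mm) from commanded knob pose at a0 to a1 degrees in n rows; yaw fixed 133.5"
    y=np.radians(133.5);X=np.array([np.cos(y),np.sin(y)]);Y=np.array([np.sin(y),-np.cos(y)])
    p=lambda a:C+RK*np.array([np.cos(np.radians(a)),np.sin(np.radians(a))])
    return [[int(round(1e3*(p(a)-p(a0))@X)),int(round(1e3*(p(a)-p(a0))@Y))] for a in np.linspace(a0,a1,n+1)[1:]]
E
python3 - <<'E'
from h import *
p=bot.read_state()["tool_pos"][:2]-C;print(p,np.hypot(*p),np.degrees(np.arctan2(p[1],p[0])))
for k in range(21): 
  a=-46.6-12*k; print(round(a,1),arc(a,a-12,5))
E
```

```text
[ 0.05879054 -0.06099791] 0.08471760368875156 -46.05568683487288
-46.6 [[0, -4], [0, -7], [1, -11], [1, -14], [2, -18]]
-58.6 [[1, -3], [2, -7], [3, -10], [4, -14], [6, -17]]
-70.6 [[2, -3], [3, -6], [5, -9], [7, -12], [9, -15]]
-82.6 [[2, -3], [4, -6], [7, -8], [9, -11], [12, -13]]
-94.6 [[3, -2], [5, -5], [8, -7], [11, -9], [14, -10]]
-106.6 [[3, -2], [6, -3], [10, -5], [13, -6], [16, -7]]
-118.6 [[3, -1], [7, -2], [10, -3], [14, -3], [17, -4]]
-130.6 [[4, 0], [7, 0], [11, 0], [14, 0], [18, 0]]
-142.6 [[4, 0], [7, 1], [11, 2], [14, 3], [17, 4]]
-154.6 [[3, 1], [7, 2], [10, 4], [13, 6], [16, 7]]
-166.6 [[3, 2], [6, 4], [9, 6], [12, 8], [14, 10]]
-178.6 [[3, 2], [5, 5], [7, 8], [10, 10], [12, 13]]
-190.6 [[2, 3], [4, 6], [6, 9], [7, 12], [9, 15]]
-202.6 [[1, 3], [3, 7], [4, 10], [5, 13], [5, 17]]
-214.6 [[1, 3], [1, 7], [2, 11], [2, 14], [2, 18]]
-226.6 [[0, 4], [0, 7], [-1, 11], [-1, 14], [-2, 18]]
-238.6 [[-1, 3], [-2, 7], [-3, 10], [-4, 14], [-6, 17]]
-250.6 [[-2, 3], [-3, 6], [-5, 9], [-7, 12], [-9, 15]]
-262.6 [[-2, 3], [-4, 6], [-7, 8], [-9, 11], [-12, 13]]
-274.6 [[-3, 2], [-5, 5], [-8, 7], [-11, 9], [-14, 10]]
-286.6 [[-3, 2], [-6, 3], [-10, 5], [-13, 6], [-16, 7]]
```

Emit:
step_arm(
  rows=[
    [240, [0, -4, 0], 0],
    [240, [0, -7, 0], 0],
    [240, [1, -11, 0], 0],
    [240, [1, -14, 0], 0],
    [240, [2, -18, 0], 0],
  ],
)

```text
time: 4.4
tool_pos: [0.6126, -0.069, 0.0517]
tool_rot: [3.14, 0.003, 2.331]
contact_force: [0.7, -0.1, 5.5]
opening: 0.017
gripper_force: 58.8
```

Emit:
step_arm(
  rows=[
    [240, [1, -3, 0], 0],
    [240, [2, -7, 0], 0],
    [240, [3, -10, 0], 0],
    [240, [4, -14, 0], 0],
    [240, [6, -17, 0], 0],
  ],
)

```text
time: 4.9
tool_pos: [0.5961, -0.0769, 0.0517]
tool_rot: [3.14, 0.003, 2.331]
contact_force: [0.7, -1.9, 5.5]
opening: 0.016
gripper_force: 58.8
```

Emit:
step_arm(
  rows=[
    [240, [2, -3, 0], 0],
    [240, [3, -6, 0], 0],
    [240, [5, -9, 0], 0],
    [240, [7, -12, 0], 0],
    [240, [9, -15, 0], 0],
  ],
)

```text
time: 5.4
tool_pos: [0.579, -0.081, 0.0517]
tool_rot: [3.141, 0.004, 2.331]
contact_force: [-0.4, -1.7, 5.4]
opening: 0.0164
gripper_force: 58.8
```

Emit:
step_arm(
  rows=[
    [240, [2, -3, 0], 0],
    [240, [4, -6, 0], 0],
    [240, [7, -8, 0], 0],
    [240, [9, -11, 0], 0],
    [240, [12, -13, 0], 0],
  ],
)

```text
time: 5.9
tool_pos: [0.5612, -0.0815, 0.0517]
tool_rot: [3.141, 0.004, 2.331]
contact_force: [0.5, -2.2, 5.7]
opening: 0.0163
gripper_force: 58.9
```

Emit:
step_arm(
  rows=[
    [240, [3, -2, 0], 0],
    [240, [5, -5, 0], 0],
    [240, [8, -7, 0], 0],
    [240, [11, -9, 0], 0],
    [240, [14, -10, 0], 0],
  ],
)

```text
time: 6.4
tool_pos: [0.5441, -0.0783, 0.0517]
tool_rot: [-3.141, 0.004, 2.331]
contact_force: [-0.6, -3.7, 6.6]
opening: 0.0161
gripper_force: 58.9
```

Emit:
step_arm(
  rows=[
    [240, [3, -2, 0], 0],
    [240, [6, -3, 0], 0],
    [240, [10, -5, 0], 0],
    [240, [13, -6, 0], 0],
    [240, [16, -7, 0], 0],
  ],
)

```text
time: 6.9
tool_pos: [0.5278, -0.0717, 0.0517]
tool_rot: [-3.141, 0.004, 2.331]
contact_force: [-0.3, -3.7, 6.3]
opening: 0.0164
gripper_force: 59.0
```

Emit:
step_arm(
  rows=[
    [240, [3, -1, 0], 0],
    [240, [7, -2, 0], 0],
    [240, [10, -3, 0], 0],
    [240, [14, -3, 0], 0],
    [240, [17, -4, 0], 0],
  ],
)

```text
time: 7.4
tool_pos: [0.5136, -0.0622, 0.0517]
tool_rot: [-3.141, 0.005, 2.331]
contact_force: [1.2, -2.8, 6.0]
opening: 0.0165
gripper_force: 58.9
```

Emit:
step_arm(
  rows=[
    [240, [4, 0, 0], 0],
    [240, [7, 0, 0], 0],
    [240, [11, 0, 0], 0],
    [240, [14, 0, 0], 0],
    [240, [18, 0, 0], 0],
  ],
)

```text
time: 7.9
tool_pos: [0.5025, -0.0505, 0.0517]
tool_rot: [3.142, 0.008, 2.33]
contact_force: [4.4, -6.9, 2.6]
opening: 0.0163
gripper_force: 58.6
```

Emit:
step_arm(
  rows=[
    [240, [4, 0, 0], 0],
    [240, [7, 1, 0], 0],
    [240, [11, 2, 0], 0],
    [240, [14, 3, 0], 0],
    [240, [17, 4, 0], 0],
  ],
)

```text
time: 8.4
tool_pos: [0.4924, -0.0354, 0.0516]
tool_rot: [-3.139, 0.006, 2.33]
contact_force: [-0.7, -6.8, 7.0]
opening: 0.016
gripper_force: 59.0
```

Emit:
step_arm(
  rows=[
    [240, [3, 1, 0], 0],
    [240, [7, 2, 0], 0],
    [240, [10, 4, 0], 0],
    [240, [13, 6, 0], 0],
    [240, [16, 7, 0], 0],
  ],
)

```text
time: 8.9
tool_pos: [0.4853, -0.0166, 0.0516]
tool_rot: [-3.141, 0.001, 2.331]
contact_force: [-3.0, -1.3, 8.9]
opening: 0.0162
gripper_force: 59.4
```

Emit:
step_arm(
  rows=[
    [240, [3, 2, 0], 0],
    [240, [6, 4, 0], 0],
    [240, [9, 6, 0], 0],
    [240, [12, 8, 0], 0],
    [240, [14, 10, 0], 0],
  ],
)

```text
time: 9.4
tool_pos: [0.483, 0.0008, 0.0516]
tool_rot: [-3.141, 0.001, 2.331]
contact_force: [-2.8, -0.5, 9.7]
opening: 0.0161
gripper_force: 59.3
```

Run:
```python
from h import *
p=bot.read_state()["tool_pos"][:2]-C;print(np.degrees(np.arctan2(p[1],p[0])))
print(arc(-178.6,-166,6))
for k in range(10): print(-166+4*k,arc(-166+4*k,-162+4*k,3))
for k in range(10): print(-126-4*k,arc(-126-4*k,-130-4*k,3))
```

```text
-178.520985371181
[[-2, -2], [-5, -4], [-7, -6], [-10, -8], [-12, -9], [-15, -11]]
-166 [[-2, -1], [-3, -2], [-5, -3]]
-162 [[-2, -1], [-4, -2], [-5, -2]]
-158 [[-2, -1], [-4, -1], [-6, -2]]
-154 [[-2, -1], [-4, -1], [-6, -2]]
-150 [[-2, 0], [-4, -1], [-6, -1]]
-146 [[-2, 0], [-4, -1], [-6, -1]]
-142 [[-2, 0], [-4, 0], [-6, 0]]
-138 [[-2, 0], [-4, 0], [-6, 0]]
-134 [[-2, 0], [-4, 0], [-6, 0]]
-130 [[-2, 0], [-4, 1], [-6, 1]]
-126 [[2, 0], [4, -1], [6, -1]]
-130 [[2, 0], [4, 0], [6, 0]]
-134 [[2, 0], [4, 0], [6, 0]]
-138 [[2, 0], [4, 0], [6, 0]]
-142 [[2, 0], [4, 0], [6, 1]]
-146 [[2, 0], [4, 1], [6, 1]]
-150 [[2, 0], [4, 1], [6, 2]]
-154 [[2, 1], [4, 1], [6, 2]]
-158 [[2, 1], [4, 2], [5, 2]]
-162 [[2, 1], [4, 2], [5, 3]]
```

Emit:
step_arm(
  rows=[
    [240, [-2, -2, 0], 0],
    [240, [-5, -4, 0], 0],
    [240, [-7, -6, 0], 0],
    [240, [-10, -8, 0], 0],
    [240, [-12, -9, 0], 0],
    [240, [-15, -11, 0], 0],
  ],
)

```text
time: 10.0
tool_pos: [0.4854, -0.0176, 0.0516]
tool_rot: [-3.141, 0.0, 2.331]
contact_force: [-2.8, 0.1, 9.3]
opening: 0.0164
gripper_force: 59.3
```

Emit:
step_arm(
  rows=[
    [240, [-2, -1, 0], 0],
    [240, [-3, -2, 0], 0],
    [240, [-5, -3, 0], 0],
  ],
)

```text
time: 10.3
tool_pos: [0.4868, -0.0234, 0.0516]
tool_rot: [3.142, 0.001, 2.331]
contact_force: [-2.6, -1.2, 8.7]
opening: 0.0162
gripper_force: 59.3
```

Emit:
step_arm(
  rows=[
    [240, [-2, -1, 0], 0],
    [240, [-4, -2, 0], 0],
    [240, [-5, -2, 0], 0],
  ],
)

```text
time: 10.6
tool_pos: [0.4889, -0.0287, 0.0516]
tool_rot: [-3.141, 0.001, 2.331]
contact_force: [-1.8, -0.2, 9.3]
opening: 0.0161
gripper_force: 59.2
```

Emit:
step_arm(
  rows=[
    [240, [-2, -1, 0], 0],
    [240, [-4, -1, 0], 0],
    [240, [-6, -2, 0], 0],
  ],
)

```text
time: 10.9
tool_pos: [0.4911, -0.0338, 0.0516]
tool_rot: [-3.141, -0.001, 2.331]
contact_force: [-3.0, 2.0, 9.5]
opening: 0.0162
gripper_force: 59.4
```

Emit:
step_arm(
  rows=[
    [240, [-2, -1, 0], 0],
    [240, [-4, -1, 0], 0],
    [240, [-6, -2, 0], 0],
  ],
)

```text
time: 11.2
tool_pos: [0.4935, -0.0389, 0.0516]
tool_rot: [3.141, -0.002, 2.331]
contact_force: [-5.3, 3.1, 11.6]
opening: 0.0163
gripper_force: 59.5
```

Emit:
step_arm(
  rows=[
    [240, [-2, 0, 0], 0],
    [240, [-4, -1, 0], 0],
    [240, [-6, -1, 0], 0],
  ],
)

```text
time: 11.5
tool_pos: [0.4963, -0.0436, 0.0515]
tool_rot: [-3.141, -0.004, 2.331]
contact_force: [-6.3, 3.1, 13.2]
opening: 0.0162
gripper_force: 59.6
```

Emit:
step_arm(
  rows=[
    [240, [-2, 0, 0], 0],
    [240, [-4, -1, 0], 0],
    [240, [-6, -1, 0], 0],
  ],
)

```text
time: 11.8
tool_pos: [0.4993, -0.0483, 0.0515]
tool_rot: [-3.141, -0.005, 2.331]
contact_force: [-7.5, 4.1, 12.5]
opening: 0.0162
gripper_force: 59.7
```

Emit:
step_arm(
  rows=[
    [240, [-2, 0, 0], 0],
    [240, [-4, 0, 0], 0],
    [240, [-6, 0, 0], 0],
  ],
)

```text
time: 12.1
tool_pos: [0.5032, -0.0529, 0.0515]
tool_rot: [-3.14, -0.005, 2.331]
contact_force: [-8.4, 3.6, 12.3]
opening: 0.016
gripper_force: 59.7
```

Emit:
step_arm(
  rows=[
    [240, [-2, 0, 0], 0],
    [240, [-4, 0, 0], 0],
    [240, [-6, 0, 0], 0],
  ],
)

```text
time: 12.4
tool_pos: [0.5073, -0.0574, 0.0515]
tool_rot: [-3.14, -0.005, 2.331]
contact_force: [-7.3, 2.2, 13.6]
opening: 0.0162
gripper_force: 59.7
```

Emit:
step_arm(
  rows=[
    [240, [-2, 0, 0], 0],
    [240, [-4, 0, 0], 0],
    [240, [-6, 0, 0], 0],
  ],
)

```text
time: 12.7
tool_pos: [0.5124, -0.0623, 0.0515]
tool_rot: [-3.141, -0.002, 2.331]
contact_force: [-4.9, 2.1, 11.0]
opening: 0.0161
gripper_force: 59.5
```

Emit:
step_arm(
  rows=[
    [240, [-2, 0, 0], 0],
    [240, [-4, 1, 0], 0],
    [240, [-6, 1, 0], 0],
  ],
)

```text
time: 13.0
tool_pos: [0.5186, -0.0668, 0.0516]
tool_rot: [3.141, 0.001, 2.331]
contact_force: [-2.2, -0.4, 7.2]
opening: 0.0163
gripper_force: 59.1
```

Emit:
step_arm(
  rows=[
    [240, [2, 0, 0], 0],
    [240, [4, -1, 0], 0],
    [240, [6, -1, 0], 0],
  ],
)

```text
time: 13.3
tool_pos: [0.5145, -0.0637, 0.0517]
tool_rot: [3.141, 0.004, 2.331]
contact_force: [1.6, -2.4, 5.8]
opening: 0.0161
gripper_force: 58.9
```

Emit:
step_arm(
  rows=[
    [240, [2, 0, 0], 0],
    [240, [4, 0, 0], 0],
    [240, [6, 0, 0], 0],
  ],
)

```text
time: 13.6
tool_pos: [0.5107, -0.0599, 0.0516]
tool_rot: [3.141, 0.005, 2.331]
contact_force: [2.2, -4.5, 5.4]
opening: 0.0161
gripper_force: 58.9
```

Emit:
step_arm(
  rows=[
    [240, [2, 0, 0], 0],
    [240, [4, 0, 0], 0],
    [240, [6, 0, 0], 0],
  ],
)

```text
time: 13.9
tool_pos: [0.5069, -0.056, 0.0517]
tool_rot: [3.141, 0.006, 2.331]
contact_force: [1.9, -5.4, 5.5]
opening: 0.0165
gripper_force: 58.8
```

Emit:
step_arm(
  rows=[
    [240, [2, 0, 0], 0],
    [240, [4, 0, 0], 0],
    [240, [6, 0, 0], 0],
  ],
)

```text
time: 14.2
tool_pos: [0.5032, -0.0519, 0.0517]
tool_rot: [3.141, 0.007, 2.331]
contact_force: [4.5, -7.2, 3.8]
opening: 0.0164
gripper_force: 58.7
```

Emit:
step_arm(
  rows=[
    [240, [2, 0, 0], 0],
    [240, [4, 0, 0], 0],
    [240, [6, 1, 0], 0],
  ],
)

```text
time: 14.5
tool_pos: [0.4995, -0.0473, 0.0517]
tool_rot: [-3.141, 0.008, 2.331]
contact_force: [2.2, -8.8, 4.7]
opening: 0.0163
gripper_force: 58.8
```

Emit:
step_arm(
  rows=[
    [240, [2, 0, 0], 0],
    [240, [4, 1, 0], 0],
    [240, [6, 1, 0], 0],
  ],
)

```text
time: 14.8
tool_pos: [0.496, -0.0423, 0.0516]
tool_rot: [-3.141, 0.007, 2.331]
contact_force: [3.0, -7.1, 4.2]
opening: 0.0163
gripper_force: 58.8
```

Emit:
step_arm(
  rows=[
    [240, [2, 0, 0], 0],
    [240, [4, 1, 0], 0],
    [240, [6, 2, 0], 0],
  ],
)

```text
time: 15.1
tool_pos: [0.4924, -0.0362, 0.0516]
tool_rot: [-3.14, 0.005, 2.331]
contact_force: [-1.1, -5.9, 7.9]
opening: 0.0164
gripper_force: 59.1
```

Emit:
step_arm(
  rows=[
    [240, [2, 1, 0], 0],
    [240, [4, 1, 0], 0],
    [240, [6, 2, 0], 0],
  ],
)

```text
time: 15.4
tool_pos: [0.489, -0.0292, 0.0516]
tool_rot: [-3.141, 0.002, 2.331]
contact_force: [-2.1, -2.9, 8.6]
opening: 0.0166
gripper_force: 59.3
```

Emit:
step_arm(
  rows=[
    [240, [2, 1, 0], 0],
    [240, [4, 2, 0], 0],
    [240, [5, 2, 0], 0],
  ],
)

```text
time: 15.7
tool_pos: [0.4868, -0.0234, 0.0516]
tool_rot: [-3.141, 0.001, 2.331]
contact_force: [-0.9, -1.1, 9.4]
opening: 0.0159
gripper_force: 59.3
```

Emit:
step_arm(
  rows=[
    [240, [2, 1, 0], 0],
    [240, [4, 2, 0], 0],
    [240, [5, 3, 0], 0],
  ],
)

```text
time: 16.0
tool_pos: [0.4854, -0.0177, 0.0516]
tool_rot: [-3.141, 0.001, 2.331]
contact_force: [-2.6, -0.3, 10.0]
opening: 0.0163
gripper_force: 59.4
```

```bash
cat > fit.py <<'E'
from h import *
from scipy.optimize import least_squares
B=np.array(""".4854 -.0176 -2.8 .1
.4868 -.0234 -2.6 -1.2
.4889 -.0287 -1.8 -.2
.4911 -.0338 -3 2
.4935 -.0389 -5.3 3.1
.4963 -.0436 -6.3 3.1
.4993 -.0483 -7.5 4.1
.5032 -.0529 -8.4 3.6
.5073 -.0574 -7.3 2.2
.5124 -.0623 -4.9 2.1
.5186 -.0668 -2.2 -.4""".split(),float).reshape(-1,4)
F=np.array(""".5136 -.0622 1.2 -2.8
.5145 -.0637 1.6 -2.4
.5107 -.0599 2.2 -4.5
.5069 -.056 1.9 -5.4
.5032 -.0519 4.5 -7.2
.4995 -.0473 2.2 -8.8
.496 -.0423 3 -7.1
.4924 -.0362 -1.1 -5.9
.489 -.0292 -2.1 -2.9
.4868 -.0234 -.9 -1.1
.4854 -.0177 -2.6 -.3""".split(),float).reshape(-1,4)
pk=[]
for s,D in((-1,B),(1,F)):
    a=np.arctan2(D[:,1]-C[1],D[:,0]-C[0]); t=s*(-np.sin(a)*D[:,2]+np.cos(a)*D[:,3]); a=np.degrees(a)
    print(np.c_[a,t].round(1).tolist())
    r=least_squares(lambda x:x[0]+x[1]*np.exp(-((a-x[2])/x[3])**2)-t,[0,8,-144,9]).x; print(r.round(2)); pk.append(r[2])
print(np.mean(pk))
E
python3 fit.py
```

```text
[[-166.0, 0.8], [-162.0, -0.3], [-158.2, 0.5], [-154.4, 3.1], [-150.6, 5.3], [-147.0, 6.0], [-143.3, 7.8], [-139.2, 8.2], [-135.1, 6.7], [-130.4, 5.1], [-125.3, 1.6]]
[  -0.39    8.6  -140.6    13.6 ]
[[-129.8, 2.7], [-128.7, 2.7], [-132.3, 4.7], [-136.0, 5.2], [-139.7, 8.4], [-143.7, 8.4], [-147.8, 7.6], [-152.6, 4.7], [-157.8, 1.9], [-162.0, 0.8], [-165.9, -0.3]]
[  -0.65    9.11 -143.03   13.49]
-141.81430457988606
```

Run:
```python
from h import *
p=bot.read_state()["tool_pos"][:2]-C;print(np.degrees(np.arctan2(p[1],p[0])))
print(arc(-166,-141,13))
a=bot.camera("side")[0][195:250,290:350];b=bot.camera("top")[0][195:250,320:380]
cv2.imwrite("pics/salt.png",cv2.resize(np.hstack([a,b])[...,::-1],None,fx=6,fy=6,interpolation=cv2.INTER_CUBIC))
for n,b in(("top",(335,205,365,240)),("side",(305,205,332,245))):
  W=np.load(n+"W.npy")[b[1]:b[3],b[0]:b[2]].reshape(-1,3)
  for z in np.arange(.01,.1,.01):
    q=W[abs(W[:,2]-z)<.005]; q=q[np.hypot(q[:,0]-.5495,q[:,1]+.26)<.04]
    if len(q)>3: print(n,z.round(3),len(q),q.min(0)[:2].round(3),q.max(0)[:2].round(3))
```

```text
-165.94144861287003
[[-3, -1], [-5, -3], [-8, -4], [-10, -5], [-13, -6], [-16, -7], [-18, -8], [-21, -8], [-24, -9], [-27, -10], [-30, -10], [-32, -10], [-35, -11]]
top 0.01 27 [ 0.513 -0.294] [ 0.578 -0.222]
top 0.02 13 [ 0.531 -0.269] [ 0.551 -0.237]
top 0.03 20 [ 0.531 -0.272] [ 0.567 -0.235]
top 0.04 27 [ 0.529 -0.272] [ 0.56  -0.237]
top 0.05 24 [ 0.532 -0.271] [ 0.557 -0.237]
top 0.06 22 [ 0.535 -0.272] [ 0.559 -0.239]
top 0.07 16 [ 0.535 -0.273] [ 0.556 -0.241]
top 0.08 46 [ 0.535 -0.273] [ 0.567 -0.242]
top 0.09 40 [ 0.538 -0.269] [ 0.563 -0.246]
side 0.01 31 [ 0.518 -0.291] [ 0.566 -0.254]
side 0.02 29 [ 0.53 -0.28] [ 0.566 -0.258]
side 0.03 40 [ 0.529 -0.281] [ 0.567 -0.254]
side 0.04 47 [ 0.53  -0.283] [ 0.569 -0.25 ]
side 0.05 39 [ 0.531 -0.281] [ 0.566 -0.257]
side 0.06 33 [ 0.533 -0.278] [ 0.561 -0.254]
side 0.07 25 [ 0.531 -0.276] [ 0.561 -0.258]
side 0.08 45 [ 0.533 -0.279] [ 0.565 -0.252]
side 0.09 52 [ 0.535 -0.276] [ 0.561 -0.25 ]
```

View pics/salt.png

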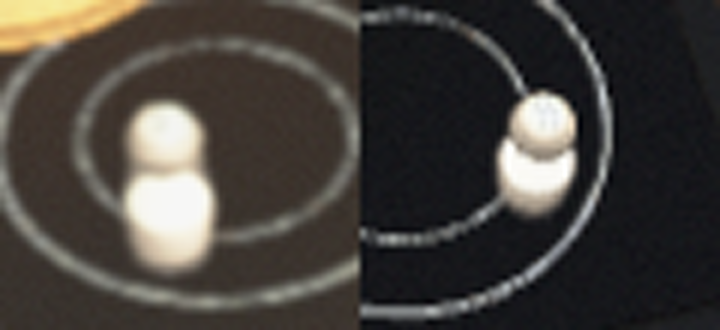

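The crops show the shaker upright, with a wide body below and a narrower round head above. I'll grip it around mid-body. First I'll park the tray and release it.

Emit:
step_arm(
  rows=[
    [240, [-3, -1, 0], 0],
    [240, [-5, -3, 0], 0],
    [240, [-8, -4, 0], 0],
    [240, [-10, -5, 0], 0],
    [240, [-13, -6, 0], 0],
    [240, [-16, -7, 0], 0],
    [240, [-18, -8, 0], 0],
    [240, [-21, -8, 0], 0],
    [240, [-24, -9, 0], 0],
    [240, [-27, -10, 0], 0],
    [240, [-30, -10, 0], 0],
    [240, [-32, -10, 0], 0],
    [240, [-35, -11, 0], 0],
    [240, [-35, -11, 0], 0],
  ],
)

```text
time: 17.5
tool_pos: [0.5001, -0.0491, 0.0515]
tool_rot: [-3.141, -0.005, 2.331]
contact_force: [-6.9, 3.9, 12.5]
opening: 0.0161
gripper_force: 59.8
```

Emit:
step_arm(
  rows=[
    [200, [0, 0, 0], 0],
    [150, [0, 0, 0], 0],
    [80, [0, 0, 0], 0],
    [0, [0, 0, 0], 0],
    [0, [0, 0, 0], 0],
    [0, [0, 0, 0], 0],
    [0, [0, 0, -30], 0],
    [0, [0, 0, -70], 0],
    [0, [0, 0, -120], 0],
    [0, [0, 0, -150], 0],
    [0, [0, 0, -150], 0],
  ],
)

```text
time: 18.6
tool_pos: [0.5046, -0.0511, 0.2069]
tool_rot: [3.135, 0.01, 2.331]
contact_force: [0.1, -0.5, 0.4]
opening: 0.0857
gripper_force: 0.0
```

Run:
```python
from h import *
st=bot.read_state();p=st["tool_pos"];y=st["tool_rot"][2]
X=np.array([np.cos(y),np.sin(y)]);Y=np.array([np.sin(y),-np.cos(y)])
d=np.array([.5495,-.260])-p[:2];print(p,y,1e3*d@X,1e3*d@Y)
```

```text
[ 0.50461632 -0.05113064  0.20688135] 2.3309255830659685 -182.30296822400794 -111.38483782721434
```

Emit:
step_arm(
  rows=[
    [0, [-37, -22, 0], 0],
    [0, [-74, -44, 0], 0],
    [0, [-111, -67, 0], 0],
    [0, [-148, -90, 0], 0],
    [0, [-182, -111, 0], 0],
    [0, [-182, -111, 20], 0],
    [0, [-182, -111, 20], 0],
    [0, [-182, -111, 20], 0],
  ],
)

```text
time: 19.4
tool_pos: [0.5458, -0.2582, 0.1786]
tool_rot: [-3.141, -0.004, 2.331]
contact_force: [0.9, 0.6, 1.2]
opening: 0.0852
gripper_force: 0.0
```

Run:
```python
from h import *
st=bot.read_state();p=st["tool_pos"];y=st["tool_rot"][2]
X=np.array([np.cos(y),np.sin(y)]);Y=np.array([np.sin(y),-np.cos(y)])
d=np.array([.5495,-.260])-p[:2];print(p,st["tool_rot"],1e3*d@X,1e3*d@Y)
for n in("side","top"):
    im,dd=bot.camera(n);cv2.imwrite(f"pics/{n}2.png",im[...,::-1]);W=cloud(n,dd)
    m=(abs(W[...,2]-.081)<.006)&(np.hypot(W[...,0]-C[0],W[...,1]-C[1])<.11)&(im.max(-1)<110)
    q=W[m]; print(n,len(q))
    if len(q): 
        k=(q.min(0)+q.max(0))/2;print(k,np.ptp(q,0),np.degrees(np.arctan2(*(k[:2]-C)[::-1])))
```

```text
[ 0.5458084  -0.25818553  0.17862874] [-3.14075201 -0.00362234  2.33104416] -3.8587661122302483 1.4248224738030901
side 11
[ 0.49411254 -0.04788748  0.07972773] [0.00631665 0.0122136  0.00931773] -145.4441929165225
top 19
[ 0.49586423 -0.04226438  0.08158875] [0.01297402 0.01495966 0.01068516] -147.8921966007765
```

View pics/side2.png

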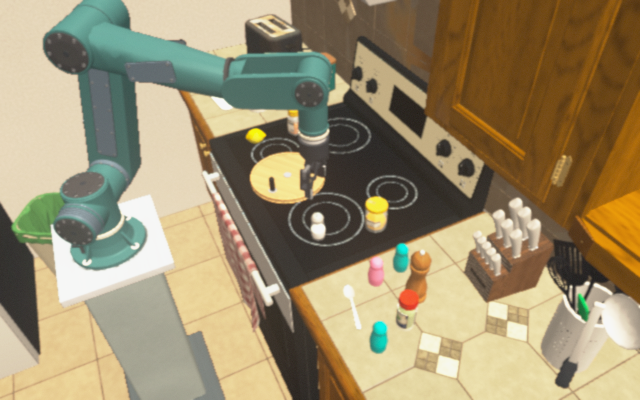

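The side view shows the hand beyond the shaker at (317,226). The knob is at (272,183), released, and the tray is parked. I'll pin down the knob angle better, using the first picture as the reference.

Run:
```python
from h import *
from scipy.optimize import least_squares
th=np.linspace(0,2*np.pi,40)
def proj(n,k):
    f,cx,cy,R,t=cam(n)
    P=np.concatenate([np.c_[k[0]+.009*np.cos(th),k[1]+.009*np.sin(th),0*th+z] for z in(.036,.084)])
    q=P@R.T+t; uv=np.c_[f*q[:,0]/q[:,2]+cx,f*q[:,1]/q[:,2]+cy].astype(np.float32)
    M=cv2.moments(cv2.convexHull(uv)); return np.array([M["m10"],M["m01"]])/M["m00"]
def blob(n,i,k):
    g=cv2.cvtColor(cv2.imread(f"pics/{n}{i}.png"),cv2.COLOR_BGR2GRAY).astype(float)
    c=proj(n,k).round().astype(int); w=10
    s=g[c[1]-w:c[1]+w+1,c[0]-w:c[0]+w+1]; d=np.clip(np.median(s)-20-s,0,None)
    lab=cv2.connectedComponents((d>25).astype(np.uint8))[1]
    l=lab[w-3:w+4,w-3:w+4];l=np.bincount(l[l>0]).argmax(); d=d*(cv2.dilate((lab==l).astype(np.uint8),np.ones((3,3)))>0)
    v,u=np.mgrid[-w:w+1,-w:w+1]; return c+np.array([(u*d).sum(),(v*d).sum()])/d.sum(),(d>25).sum()
k0=np.array([.6265,-.058]);k1=np.array([.496,-.045])
for n in("top","side"):
    b0,n0=blob(n,1,k0);b1,n1=blob(n,2,k1);e=b0-proj(n,k0)
    s=least_squares(lambda k:proj(n,k)+e-b1,k1).x
    a=s-C;print(n,n0,n1,"bias px",e.round(2),s.round(4),"r",np.hypot(*a).round(4),"ang",np.degrees(np.arctan2(a[1],a[0])).round(1))
```

```text
top 60 64 bias px [-0.88  0.06] [ 0.4963 -0.0451] r 0.0863 ang -146.1
side 71 75 bias px [-0.51 -0.38] [ 0.497  -0.0452] r 0.0859 ang -145.8
```

Emit:
step_arm(
  rows=[
    [0, [38, 22, 0], 0],
    [0, [76, 44, 0], 0],
    [0, [114, 67, 0], 0],
    [0, [152, 90, 0], 0],
    [0, [188, 111, 0], 0],
    [0, [188, 111, 0], 0],
    [0, [188, 111, 0], 0],
    [0, [188, 111, 0], 0],
  ],
)

```text
time: 20.3
tool_pos: [0.4979, -0.0466, 0.1811]
tool_rot: [3.141, 0.002, 2.331]
contact_force: [-0.9, -0.3, 0.2]
opening: 0.0852
gripper_force: 0.0
```

Emit:
step_arm(
  rows=[
    [0, [2, 0, 35], 0],
    [0, [2, 0, 75], 0],
    [0, [2, 0, 110], 0],
    [0, [2, 0, 129], 0],
    [0, [2, 0, 129], 0],
    [80, [2, 0, 129], 0],
    [150, [2, 0, 129], 0],
    [200, [2, 0, 129], 0],
    [240, [2, 0, 129], 0],
    [240, [2, 0, 129], 0],
    [240, [2, 0, 129], 0],
  ],
)

```text
time: 21.4
tool_pos: [0.4969, -0.0448, 0.0525]
tool_rot: [3.14, 0.002, 2.331]
contact_force: [-1.2, 0.4, 4.1]
opening: 0.0163
gripper_force: 58.7
```

Emit:
step_arm(
  rows=[
    [240, [-2, 0, 0], 0],
    [240, [-4, 0, 0], 0],
    [240, [-6, 0, 0], 0],
    [240, [-8, -1, 0], 0],
    [240, [-11, -1, 0], 0],
    [240, [-11, -1, 0], 0],
  ],
)

```text
time: 22.0
tool_pos: [0.5021, -0.0523, 0.0524]
tool_rot: [-3.142, -0.003, 2.331]
contact_force: [-5.2, 3.1, 8.7]
opening: 0.0157
gripper_force: 59.3
```

Emit:
step_arm(
  rows=[
    [240, [-1, 0, 0], 0],
    [200, [-1, 0, 0], 0],
    [150, [-1, 0, 0], 0],
    [80, [-1, 0, 0], 0],
    [0, [-1, 0, 0], 0],
    [0, [-1, 0, 0], 0],
    [0, [-1, 0, 0], 0],
    [0, [-1, 0, -30], 0],
    [0, [-1, 0, -70], 0],
    [0, [-1, 0, -110], 0],
    [0, [-1, 0, -127], 0],
  ],
)

```text
time: 23.1
tool_pos: [0.5055, -0.0545, 0.1831]
tool_rot: [3.137, 0.006, 2.331]
contact_force: [0.6, 0.1, 0.1]
opening: 0.0855
gripper_force: 0.0
```

Emit:
step_arm(
  rows=[
    [0, [-36, -22, 0], 0],
    [0, [-72, -44, 0], 0],
    [0, [-108, -67, 0], 0],
    [0, [-144, -90, 0], 0],
    [0, [-180, -110, 0], 0],
    [0, [-180, -110, 0], 0],
    [0, [-180, -110, 0], 0],
    [0, [-180, -110, 0], 0],
  ],
)

```text
time: 23.9
tool_pos: [0.5478, -0.2595, 0.1782]
tool_rot: [3.141, -0.001, 2.332]
contact_force: [-0.3, -0.1, 0.1]
opening: 0.0853
gripper_force: 0.0
```

```bash
cat > chk.py <<'E'
from h import *
import sys
from scipy.optimize import least_squares
th=np.linspace(0,2*np.pi,40); I=sys.argv[1]
def proj(n,k):
    f,cx,cy,R,t=cam(n)
    P=np.concatenate([np.c_[k[0]+.009*np.cos(th),k[1]+.009*np.sin(th),0*th+z] for z in(.036,.084)])
    q=P@R.T+t; uv=np.c_[f*q[:,0]/q[:,2]+cx,f*q[:,1]/q[:,2]+cy].astype(np.float32)
    M=cv2.moments(cv2.convexHull(uv)); return np.array([M["m10"],M["m01"]])/M["m00"]
def blob(n,i,k):
    g=cv2.cvtColor(cv2.imread(f"pics/{n}{i}.png"),cv2.COLOR_BGR2GRAY).astype(float)
    c=proj(n,k).round().astype(int); w=10
    s=g[c[1]-w:c[1]+w+1,c[0]-w:c[0]+w+1]; d=np.clip(np.median(s)-20-s,0,None)
    lab=cv2.connectedComponents((d>25).astype(np.uint8))[1]
    l=lab[w-3:w+4,w-3:w+4];l=np.bincount(l[l>0]).argmax(); d=d*(cv2.dilate((lab==l).astype(np.uint8),np.ones((3,3)))>0)
    v,u=np.mgrid[-w:w+1,-w:w+1]; return c+np.array([(u*d).sum(),(v*d).sum()])/d.sum(),(d>25).sum()
k0=np.array([.6265,-.058]);k1=np.array([.5,-.05])
for n in("top","side"):
    im,dd=bot.camera(n);cv2.imwrite(f"pics/{n}{I}.png",im[...,::-1]);np.save(n+"W2.npy",cloud(n,dd))
    b0,n0=blob(n,1,k0);b1,n1=blob(n,I,k1);e=b0-proj(n,k0)
    s=least_squares(lambda k:proj(n,k)+e-b1,k1).x
    a=s-C;print(n,n0,n1,s.round(4),"r",np.hypot(*a).round(4),"ang",np.degrees(np.arctan2(a[1],a[0])).round(1))
st=bot.read_state();p=st["tool_pos"];y=st["tool_rot"][2]
X=np.array([np.cos(y),np.sin(y)]);Y=np.array([np.sin(y),-np.cos(y)])
d=np.array([.5495,-.260])-p[:2];print(p,st["tool_rot"],1e3*d@X,1e3*d@Y)
E
python3 chk.py 3
```

```text
top 60 62 [ 0.4992 -0.0489] r 0.0862 ang -143.0
side 71 79 [ 0.4998 -0.0493] r 0.0859 ang -142.5
[ 0.5479683  -0.25903689  0.17860614] [3.14136392e+00 1.16028664e-04 2.33253656e+00] -1.7540938211404342 0.4436670905297291
```

Emit:
step_arm(
  rows=[
    [0, [-2, 0, 30], 0],
    [0, [-2, 0, 65], 0],
    [0, [-2, 0, 100], 0],
    [0, [-2, 0, 130], 0],
    [0, [-2, 0, 148], 0],
    [0, [-2, 0, 156], 0],
    [0, [-2, 0, 156], 0],
    [40, [-2, 0, 156], 0],
    [80, [-2, 0, 156], 0],
    [110, [-2, 0, 156], 0],
    [140, [-2, 0, 156], 0],
    [160, [-2, 0, 156], 0],
    [180, [-2, 0, 156], 0],
    [180, [-2, 0, 156], 0],
  ],
)

```text
time: 25.4
tool_pos: [0.5505, -0.2625, 0.0243]
tool_rot: [3.14, 0.004, 2.331]
contact_force: [-0.4, 0.3, 5.5]
opening: 0.0396
gripper_force: 59.8
```

Emit:
step_arm(
  rows=[
    [180, [0, 0, -8], 0],
    [180, [0, 0, -25], 0],
    [180, [0, 0, -50], 0],
    [180, [0, 0, -80], 0],
    [180, [0, 0, -100], 0],
    [180, [7, 14, -100], 0],
    [180, [19, 38, -100], 0],
    [180, [34, 68, -100], 0],
    [180, [50, 99, -100], 0],
    [180, [66, 130, -100], 0],
    [180, [82, 161, -100], 0],
    [180, [97, 192, -100], 0],
    [180, [112, 221, -100], 0],
    [180, [124, 245, -100], 0],
    [180, [132, 261, -100], 0],
    [180, [137, 270, -100], 0],
    [180, [137, 270, -100], 0],
    [180, [137, 270, -100], 0],
  ],
)

```text
time: 27.2
tool_pos: [0.6502, 0.0228, 0.1218]
tool_rot: [-3.14, -0.0, 2.33]
contact_force: [-0.1, -0.3, -1.4]
opening: 0.0397
gripper_force: 60.6
```

Run:
```python
from h import *
st=bot.read_state();print(st["tool_pos"],st["tool_rot"],st["contact_force"])
im,d=bot.camera("side");W=cloud("side",d);im2,d2=bot.camera("top");W2=cloud("top",d2)
cv2.imwrite("pics/hold.png",cv2.resize(np.hstack([im[60:220,230:400],im2[140:300,190:360]])[...,::-1],None,fx=2.2,fy=2.2))
for w,i in((W,im),(W2,im2)):
    m=(w[...,2]>.09)&(w[...,2]<.2)&(np.hypot(w[...,0]-.652,w[...,1]-.023)<.05)&(i.min(-1)>120)
    q=w[m]
    if len(q):print(len(q),q.min(0).round(3),q.max(0).round(3))
```

```text
[0.65024222 0.02279466 0.12183483] [-3.14025449e+00 -9.73081593e-05  2.33035981e+00] [-0.08471936 -0.31779407 -1.353524  ]
136 [ 0.625 -0.008  0.102] [0.674 0.034 0.193]
```

View pics/hold.png

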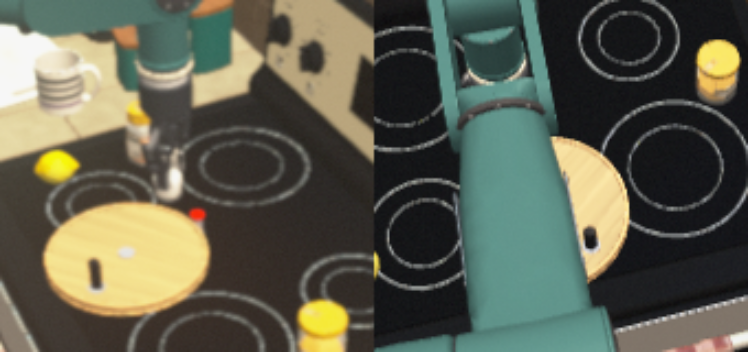

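The shaker hangs upright in the hand over the tray, next to the red cap at crop pixel (197,214). I'll lower it gently.

Emit:
step_arm(
  rows=[
    [180, [-1, 1, 10], 0],
    [180, [-1, 1, 25], 0],
    [180, [-1, 1, 38], 0],
    [180, [-1, 1, 48], 0],
    [180, [-1, 1, 54], 0],
    [180, [-1, 1, 57], 0],
    [180, [-1, 1, 59], 0],
    [180, [-1, 1, 60], 0],
    [180, [-1, 1, 60], 0],
    [180, [-1, 1, 60], 0],
  ],
)

```text
time: 28.3
tool_pos: [0.6524, 0.0235, 0.063]
tool_rot: [3.141, 0.001, 2.331]
contact_force: [-0.1, 0.0, -1.1]
opening: 0.0395
gripper_force: 60.6
```

Emit:
step_arm(
  rows=[
    [180, [0, 0, 1], 0],
    [180, [0, 0, 2], 0],
    [180, [0, 0, 2], 0],
  ],
)

```text
time: 28.6
tool_pos: [0.6519, 0.0235, 0.0601]
tool_rot: [-3.141, -0.0, 2.331]
contact_force: [-1.1, -0.3, -1.3]
opening: 0.0391
gripper_force: 60.6
```

Not in contact yet. I expect contact at about z = 0.058.

Emit:
step_arm(
  rows=[
    [180, [0, 0, 1], 0],
    [180, [0, 0, 1], 0],
    [180, [0, 0, 1], 0],
  ],
)

```text
time: 28.9
tool_pos: [0.652, 0.0235, 0.0592]
tool_rot: [-3.141, -0.0, 2.331]
contact_force: [-0.8, -1.0, -0.2]
opening: 0.0393
gripper_force: 60.6
```

Emit:
step_arm(
  rows=[
    [180, [0, 0, 1], 0],
    [180, [0, 0, 1], 0],
    [180, [0, 0, 1], 0],
  ],
)

```text
time: 29.2
tool_pos: [0.6522, 0.0235, 0.0585]
tool_rot: [3.141, 0.0, 2.331]
contact_force: [1.0, 0.6, -0.6]
opening: 0.0392
gripper_force: 60.7
```

Emit:
step_arm(
  rows=[
    [180, [0, 0, 1], 0],
    [180, [0, 0, 1], 0],
    [180, [0, 0, 1], 0],
  ],
)

```text
time: 29.5
tool_pos: [0.6524, 0.0234, 0.0583]
tool_rot: [3.141, 0.001, 2.331]
contact_force: [-0.6, -0.4, 5.2]
opening: 0.0396
gripper_force: 61.3
```

Emit:
step_arm(
  rows=[
    [180, [0, 0, 1], 0],
    [180, [0, 0, 1], 0],
    [180, [0, 0, 1], 0],
  ],
)

```text
time: 29.8
tool_pos: [0.6526, 0.0233, 0.0583]
tool_rot: [3.141, 0.002, 2.331]
contact_force: [-3.1, -0.1, 7.5]
opening: 0.0394
gripper_force: 61.6
```

Emit:
step_arm(
  rows=[
    [180, [0, 0, -1], 0],
    [120, [0, 0, -1], 0],
    [80, [0, 0, -1], 0],
    [40, [0, 0, -1], 0],
    [0, [0, 0, -1], 0],
    [0, [0, 0, -1], 0],
    [0, [0, 0, -1], 0],
    [0, [0, 0, -1], 0],
    [0, [0, 0, -20], 0],
    [0, [0, 0, -45], 0],
    [0, [0, 0, -80], 0],
    [0, [0, 0, -120], 0],
    [0, [0, 0, -160], 0],
  ],
)

```text
time: 31.1
tool_pos: [0.6517, 0.0235, 0.2175]
tool_rot: [-3.141, -0.0, 2.331]
contact_force: [0.5, -0.6, -0.0]
opening: 0.0852
gripper_force: 0.0
```

Emit:
step_arm(
  rows=[
    [0, [-40, -30, 0], 0],
    [0, [-80, -60, 0], 0],
    [0, [-120, -90, 0], 0],
    [0, [-160, -120, 0], 0],
    [0, [-200, -150, 0], 0],
    [0, [-230, -170, 0], 0],
    [0, [-230, -170, 0], 0],
    [0, [-230, -170, 0], 0],
  ],
)

```text
time: 31.9
tool_pos: [0.687, -0.2613, 0.2155]
tool_rot: [3.142, -0.001, 2.329]
contact_force: [0.8, 0.9, -0.5]
opening: 0.0855
gripper_force: 0.0
```

```bash
python3 chk.py 4
python3 - <<'E'
from h import *
a=cv2.imread("pics/side4.png")[110:230,230:400];b=cv2.imread("pics/top4.png")[170:290,190:360]
cv2.imwrite("pics/end.png",cv2.resize(np.hstack([a,b]),None,fx=2.3,fy=2.3))
for n in("top","side"):
    W=np.load(n+"W2.npy");q=W[(W[...,2]>.11)&(W[...,2]<.135)&(np.hypot(W[...,0]-.652,W[...,1]-.023)<.04)]
    if len(q):
        k=(q.min(0)+q.max(0))/2;print(n,len(q),k.round(4),q[:,2].max().round(3),"r",np.hypot(*(k[:2]-C)).round(4))
E
```

```text
Traceback (most recent call last):
  File "chk.py", line 20, in <module>
    b0,n0=blob(n,1,k0);b1,n1=blob(n,I,k1);e=b0-proj(n,k0)
                             ~~~~^^^^^^^^
  File "chk.py", line 15, in blob
    l=lab[w-3:w+4,w-3:w+4];l=np.bincount(l[l>0]).argmax(); d=d*(cv2.dilate((lab==l).astype(np.uint8),np.ones((3,3)))>0)
                             ~~~~~~~~~~~~~~~~~~~~~~~~~~^^
ValueError: attempt to get argmax of an empty sequence
[ WARN:0@0.249] global loadsave.cpp:275 findDecoder imread_('pics/side4.png'): can't open/read file: check file path/integrity
Traceback (most recent call last):
TypeError: 'NoneType' object is not subscriptable
```

```bash
sed -i 's/("top","side"):/("side",):/' chk.py; python3 chk.py 4
python3 - <<'E'
from h import *
a=cv2.imread("pics/side4.png")[110:230,230:400];b=bot.camera("top")[0][170:290,190:360,::-1]
cv2.imwrite("pics/end.png",cv2.resize(np.hstack([a,b]),None,fx=2.3,fy=2.3))
W=np.load("sideW2.npy");q=W[(W[...,2]>.11)&(W[...,2]<.135)&(np.hypot(W[...,0]-.652,W[...,1]-.023)<.04)]
if len(q):
    k=(q.min(0)+q.max(0))/2;print(len(q),k.round(4),q[:,2].max().round(3),"r",np.hypot(*(k[:2]-C)).round(4))
E
```

```text
side 71 80 [ 0.4998 -0.0495] r 0.086 ang -142.4
[ 0.68742279 -0.25915888  0.21643867] [ 3.14119338e+00 -3.31407320e-04  2.33203474e+00] 94.53274347622505 -100.43387141798927
69 [0.6463 0.022  0.1186] 0.127 r 0.0806
```

View pics/end.png

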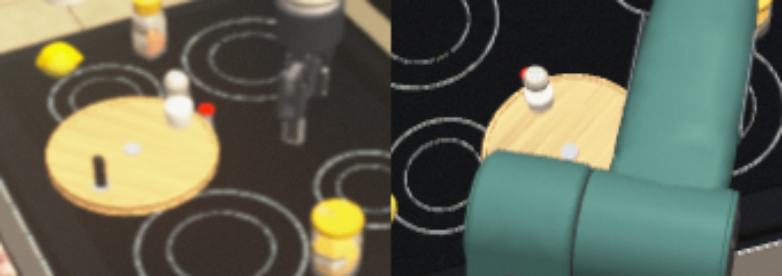

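The shaker stands upright on the tray right beside the red cap (crop pixels (178,100) and (205,109)). The tray hasn't moved, with the knob at -142.4°, and the hand is clear of everything.

```bash
python3 -c "
from rig import bot
print(bot.sign_off())"
```

```text
the job is handed in; nothing more can be done
None
```

I handed the job in at about 32 s: the tray is parked and released within about 1° of where I felt the most drag, the salt shaker stands upright on it right beside the red-capped post, and I left the honey jar, lemon and spice jar alone.

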